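Slide the doorbell chime back on its tapered dovetail base

ROBOT

A 7-joint arm with a two-finger parallel gripper is mounted at the origin on the work surface. World frame = base frame: x ahead of the robot, y to its left, z up, the work surface at z = 0. Lengths are in m, angles in rad, forces in N, time in s.
With the tool pointing down it reaches from about 0.425 to 0.925 m from the base axis. Payload 6.8 kg.
Tool frame: the origin (TCP) lies on the front face of the gripper's body, between the roots of the fingers; the fingertips stand 73 mm ahead of it and the grasp point (between the pads) lies 54 mm ahead of it (tcp_to_tips is the distance from the TCP to the fingertips, in m); z points along the fingers, x is the direction in which the jaws open and shut, and the axes are right-handed (so a half turn about z gives the same grasp; the last joint's range is limited). The gripper opens to 85 mm and grips with 20 to 120 N. Pads are 22 mm wide; open, the fingers measure 114 mm over their backs; the gripper's body (76 mm by 85 mm) begins 54 mm behind the grasp point. The pads swing forward as they close: fully open they stand 13 mm farther back than shut.
Start: joints at [-1.312, 0.477, 0.022, 1.555, -0.011, 1.109, -0.083], TCP at [0.242, 0.63, 0.304] pointing down, gripper open.
Joint ranges: [-2.96, 2.96], [-0.34, 2.1], [-1.41, 1.46], [0.24, 2.44], [-1.37, 4.51], [0.17, 1.92], [-2.96, 2.96]. Speed limits (rad/s): [2.39, 2.39, 3.14, 3.14, 3.14, 3.14, 3.14].

INTERFACE

Orientations are given as a unit quaternion [w, x, y, z].
In Python, from station import get_obs, read_camera, hand_in, look_for, silhouettes, tcp_to_tips gives the robot as it stands. The module is installed in compiled form; this text tells all that it offers.
- The arm moves only by the tool apply_moves, never from a script. Its argument "moves" is a list of rows, each a list of 3 entries, a list of its own where there are three numbers: the shift along the tool's x, y, z in units of 25 mm (1.0 is 25 mm), then the turn, a rotation vector about the tool's x, y, z in units of 10 degrees (1.0 is 10 degrees), then the gripper's target within -1 to 1 (fully open at 1, half-way at 0, shut at -1). In form: [[[dx, dy, dz], [rx, ry, rz], jaw], ...]. A call has 1 to 20 rows; each row is the pose to reach, as a shift and turn from the pose commanded when the call began, along the tool's axes at that moment; what a row does not reach only later rows make up. A row lasts 1/8 s, in which the tool goes at most 62.5 mm and 10.7 degrees, less where a joint would pass 70% of its speed; a pose out of reach is approached as far as the arm can. A call with a gripper value outside its range is refused whole. The fingers move at their own pace and stop on an object; "force" is the grip in N (left out, the last holds). Time passes only in rows, so rows that repeat a pose let the fingers close. It gives the time, the measured TCP pose, the force and the opening at its end, in the units of the state.
- get_obs(): the state, without advancing time (a new reading comes with each control period).
- read_camera(name): name is "side" or "top" or "wrist"; returns a dict with "color" (400x640x3 uint8, red, green, blue), "mtx" (3x3 intrinsics, pixels), "eye" and "rotation" of the camera in the world; the wrist camera has in their place "hand_eye" (4x4, takes a point from camera to tool coordinates, whose origin is the TCP and whose axes are the tool frame's). Camera axes: x right, y up, looking along -z (the intrinsics and any distortion apply to the point x, -y, -z); pixel columns grow to the right and rows downward; lengths in m; the calibration is good to about 2 mm. The wrist camera is an equidistant fisheye: a pixel r from the principal point sees the ray r / f radians off the axis. A picture is of the moment at which its call begins: read the wrist's pose just before it. There is no depth.
- hand_in(): hands the job in, once; it reports no verdict.
Trained networks look in the newest picture that a camera, given by its name, has taken for a name from the list of things; names that differ only in an ending like _2 or _b are one class to them, and where a whole thing is asked for, a point or a joint stands for the part that bears it (a point fixed in the world has none). Each returns a list of dicts, best first, with "conf" (0 to 1); they miss things now and then, are a little off and sometimes report something else, mostly with a low value. They report only what shows in the picture. A call takes as long as a camera call. They do not tell look-alikes from the thing itself.
- look_for(camera, query): "pixel" ([row, column] in pixels, amid what is visible of it).
- silhouettes(camera, query): "mask" (400x640 bool, what is visible of it) and "pixel" ([row, column] in pixels, amid what is visible of it).
The state is a dict: "t": time; "q": joint angles; "joint_vel": joint speeds; "joint_torque": joint torques, N m; "eef_pos": TCP position; "tool_rot": TCP orientation; "contact_force": force on the tool from outside, world axes, zero at the start; "torque": the same for the moment, N m; "gripper_width": opening from 0.0 (shut) to 1.0 (fully open).
Only numpy, scipy, OpenCV 4.12 (cv2) and the standard library are available. Lean on these libraries where they do the work, as an engineer would, in place of code of your own. Each camera call takes 0.05 s, during which the arm holds its last target.

TASK

The brass-toned doorbell chime stands in the bamboo tray after a battery change. Put it back on its base plate: set its dovetail foot on the plate in front of the rails, narrow end towards them, and slide it in until it wedges tight under a firm push of about 12 N, never more than 20 N. It must still be tight once you have let go of it; leave the other things on the cabinet where they are.

Things in the scene. Friction and masses are not known exactly. Their poses are not given: they have to be found in the camera images.
- chime_mid (a point): Middle of the loose, upright doorbell chime (0.18-0.29 kg). Its brass-coloured housing is 24 mm wide (y): a lower block 60 mm long (x), from 25 to 3 mm below this point, and an upper one 36 mm long up to 25 mm above it, with an 8 mm dome on top; black discs mark the foot's narrow end (+x). Grip it across the 24 mm here; the lower block's end faces, flush with the foot's, can be pushed on.
- chime_sole (a point): Centre of the sole of the chime's foot, 43 mm below chime_mid, same axes. The foot is 60 mm long and 18 mm high and narrows towards +x: at the sole 40 mm wide at the -x end, 30 mm at the +x end (each flank 5 degrees off x). The flanks lean in upwards by 20 degrees over 12 mm; above that it is 20 mm wide.
- dock: Dark grey base plate, fixed on the cabinet top, 190 (x) x 110 (y) x 8 mm thick; origin at the centre of its underside, its face 8 mm higher. Two cream rails, 10 mm high (tops at 18 mm), run from x = -25 to 85 mm and form the way. The foot is set on the bare face with a lighter grey patch, x = -95 to -25 mm, centred on y = 0, chime's +x along the plate's +x, then slid along +x.
- way_mouth (a point): Middle of the mouth of the way, on the plate's face (8 mm up), 25 mm to -x of the plate's centre; same axes as the plate. The way is a dovetail like the foot and narrows towards +x, each rail 5 degrees off x. The mouth is about 43 mm wide at the plate's face, 36 mm at the rail tops. The right rail (-y) is set up to 3.2 mm in or out, different each time.
- rail_left (a joint): How far the sprung left rail (+y) is pushed out, in m: 0 free, 0.0003-0.0005 after a 12 N push, reading noisy. The foot meets both rails with its middle at dock x = 3 to 42 mm, unknown beforehand: feel for it. Before, sliding takes 1-2 N; then it rises 3-7 N per mm and friction keeps it wedged. A grip's lift or side pull jams it early and loosens on release: push it free, low on the end face.
- hanko_case: hanko seal case, closed, brushed stainless steel, 78 x 26 x 18 mm, lies in the bamboo tray beside the chime; bystander. Origin: centre of its underside.
- hair_clip: pink plastic claw hair clip, about 55 x 22 x 27 mm, lies in the bamboo tray beside the chime; bystander. Origin: centre of its underside.
There are look-alikes about, which are no part of the job. What is shaped like the part that bears chime_mid but blue, turquoise or white is not meant.

How it is judged:
On the way, in this order (a step that is already met when the one before it is completed fails the run):
1. the chime stands on the base plate, in line with the way and not yet tight in it (x of chime_mid in the frame of dock between -0.085 and 0.04 m and y of chime_mid in the frame of dock between -0.012 and 0.012 m and z of chime_mid in the frame of dock below 0.055 m and angle between the x axis of chime_mid and the x axis of dock, either way round below 0.25 rad and value of joint rail_left below 7e-05 m).
2. it has been slid in between the rails and wedged tight (x of chime_mid in the frame of dock above 0 m and value of joint rail_left above 0.00015 m), for 0.2 s.
At the end, for the whole second after the job is handed in: The chime stands released and still on the base plate between the rails (its middle past the plate's centre, within 6 mm of its centre line, in line within 0.06 rad, upright within 0.08 rad) and is wedged tight: the sprung rail stays pushed out by over 0.15 mm (all of step 2 and y of chime_mid in the frame of dock between -0.006 and 0.006 m and z of chime_mid in the frame of dock between 0.047 and 0.055 m and angle between the x axis of chime_mid and the x axis of dock, either way round below 0.06 rad and angle between chime_mid's own z axis and vertical below 0.08 rad and linear speed of chime below 0.01 m/s); the robot touches nothing.
It fails at once if the wedge is over-forced: the sprung rail is pushed out by over 0.75 mm (value of joint rail_left above 0.00075 m).
It fails at once if the chime is pressed or banged on the base plate or its rails with over 90 N of summed contact force (contact force between chime and dock above 90 N).
It fails at once if another thing on the cabinet is moved by over 25 mm (distance of any of hanko_case, hair_clip, pill_organiser, coin_bowl, torch, driver, vase from where it was at the start of the episode above 0.025 m).
It also fails if it takes over 72 s, if anything falls off the work surface, if the arm or the gripper's body presses on something with over 40 N, if the wrist force passes 120 N, or if a joint passes its speed limit or range.

## Working session

There is one attempt and no reset: what is moved stays moved. The work goes in short steps, Python scripts to look and compute and a tool call to move; the robot and the scene stay as the last step left them, time stands still between calls to the robot, and variables do not carry over. Pictures are saved under pics/ and viewed, and the job is handed in when it is done.

Besides the shell and the picture viewer there is one more tool, called after ">>>" as name([rows], argument=value, ...), one row to a line, values as JSON. apply_moves: Moves the arm, as the interface text tells. Its arguments: {"type":"object","properties":{"moves":{"type":"array"},"force":{"type":"number"}},"required":["moves"]}

```bash
mkdir -p pics; ls; python3 - <<'E'
from station import *
import cv2
o=get_obs()
for k,v in o.items(): print(k,v)
for c in ["side","top","wrist"]:
    r=read_camera(c); cv2.imwrite(f"pics/a_{c}.png",r["color"][:,:,::-1])
    print(c,{k:v for k,v in r.items() if k!="color"})
    for q in ["chime_mid","dock","hanko_case","hair_clip"]:
        print(c,q,[(d["conf"],d["pixel"]) for d in look_for(c,q)])
E
```

```text
pics
t 0.0
q [-1.31209672  0.47779446  0.02232934  1.55647043 -0.01150449  1.10931937
 -0.08309793]
joint_vel [-0.00012036 -0.00042631 -0.00017058 -0.00139294 -0.00344213 -0.00063989
  0.00148564]
joint_torque [-1.76553658e-04 -5.96442676e+01  1.60809137e+00 -2.81197232e+01
  1.24973714e-02  9.14697011e-03  5.17239968e-06]
eef_pos [0.24190422 0.6296562  0.30292117]
tool_rot [ 5.80030708e-04  8.24196558e-01  5.66303069e-01 -7.29278706e-04]
contact_force [ 0.22499457 -0.05260198 -0.4954576 ]
torque [0.01372334 0.00247275 0.0437448 ]
gripper_width 1.0034529589209038
side {'mtx': array([[369.07525738,   0.        , 317.76310868],
       [  0.        , 369.07525738, 200.25326617],
       [  0.        ,   0.        ,   1.        ]]), 'eye': array([ 0.25593922, -0.62463204,  0.75494271]), 'rotation': array([ 0.91648921,  0.34572097, -0.06550848, -0.19035014])}
side chime_mid [(0.83, [347.8, 404.6]), (0.7, [316.2, 445.2]), (0.64, [294.5, 289.6]), (0.56, [257.2, 362.0])]
side dock [(0.97, [147.4, 284.8]), (0.17, [214.9, 372.2])]
side hanko_case [(0.73, [215.9, 374.0])]
side hair_clip [(0.44, 
[... 520 characters left out ...]
{'mtx': array([[309.70691629,   0.        , 320.50223766],
       [  0.        , 309.70691629, 201.94281984],
       [  0.        ,   0.        ,   1.        ]]), 'hand_eye': array([[ 9.99999534e-01, -8.24174664e-04,  5.03087758e-04,
        -3.41318337e-04],
       [-6.24532238e-04, -9.49427597e-01, -3.13985426e-01,
        -8.09162836e-02],
       [ 7.36424234e-04,  3.13984966e-01, -9.49427669e-01,
        -6.98096734e-02],
       [ 0.00000000e+00,  0.00000000e+00,  0.00000000e+00,
         1.00000000e+00]])}
wrist chime_mid [(0.71, [336.6, 19.7]), (0.59, [391.4, 61.9]), (0.58, [377.5, 30.7]), (0.36, [374.2, 187.7])]
wrist dock [(0.7, [377.6, 183.7])]
wrist hanko_case []
wrist hair_clip []
```

View pics/a_side.png

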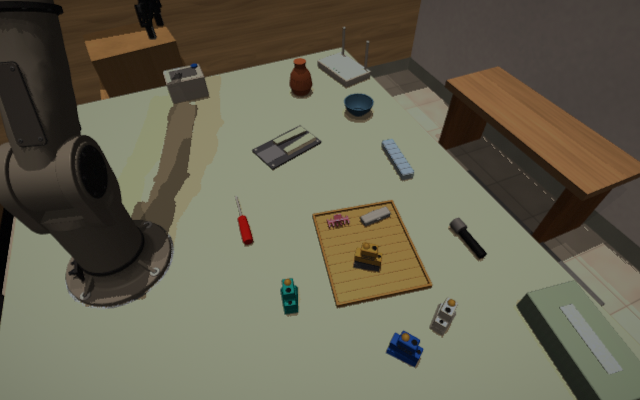

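View pics/a_top.png

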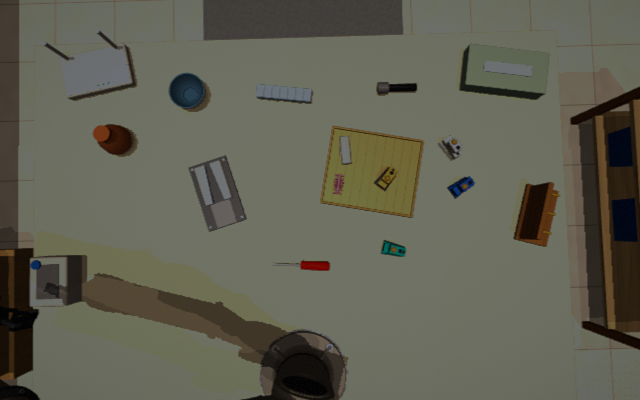

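View pics/a_wrist.png

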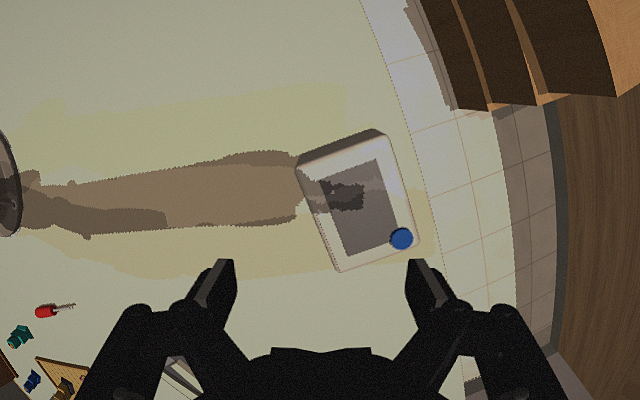

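```bash
cat > h.py <<'E'
import numpy as np, cv2
from scipy.spatial.transform import Rotation as R
from station import *
def rot(q): return R.from_quat([q[1],q[2],q[3],q[0]])
def cam(r,obs=None):
    """returns Rm (cam->world), eye"""
    if "eye" in r: return rot(r["rotation"]).as_matrix(), np.array(r["eye"])
    T=np.eye(4); T[:3,:3]=rot(obs["tool_rot"]).as_matrix(); T[:3,3]=obs["eef_pos"]
    M=T@r["hand_eye"]; return M[:3,:3],M[:3,3]
def proj(P,r,obs=None):
    Rm,e=cam(r,obs); p=(np.atleast_2d(P)-e)@Rm
    x,y,z=p[:,0],-p[:,1],-p[:,2]; m=r["mtx"]
    if "eye" in r: a,b=x/z,y/z
    else:
        rr=np.hypot(x,y); th=np.arctan2(rr,z); k=th/np.maximum(rr,1e-12); a,b=x*k,y*k
    return np.stack([m[0,0]*a+m[0,2],m[1,1]*b+m[1,2]],1)
def ray(uv,r,obs=None):
    Rm,e=cam(r,obs); m=r["mtx"]; uv=np.atleast_2d(uv)
    a=(uv[:,0]-m[0,2])/m[0,0]; b=(uv[:,1]-m[1,2])/m[1,1]
    if "eye" in r: d=np.stack([a,b,np.ones_like(a)],1)
    else:
        th=np.hypot(a,b); s=np.sinc(th/np.pi); d=np.stack([a*s,b*s,np.cos(th)],1)
    d=d*[1,-1,-1]; return e,d@Rm.T
def at_z(uv,z,r,obs=None):
    e,d=ray(uv,r,obs); return e+d*((z-e[2])/d[:,2])[:,None]
E
python3 - <<'E'
from h import *
for c in ["top","side"]:
    r=read_camera(c)
    im=r["color"][:,:,::-1]
    dd={}
    for q,z in [("chime_mid",.04),("dock",.0),("hanko_case",.015),("hair_clip",.02)]:
        for d in silhouettes(c,q):
            if d["conf"]<.3: continue
            m=d["mask"].astype(np.uint8); ys,xs=np.nonzero(m)
            p=d["pixel"]; print(c,q,d["conf"],p,at_z([p[1],p[0]],z,r)[0].round(3),m.sum())
    if c=="top":
        cv2.imwrite("pics/b1.png",cv2.resize(im[120:240,180:440],None,fx=3,fy=3,interpolation=cv2.INTER_CUBIC))
    else:
        cv2.imwrite("pics/b2.png",cv2.resize(im[110:310,230:450],None,fx=3,fy=3,interpolation=cv2.INTER_CUBIC)[:600])
E
```

```text
top chime_mid 0.76 [248.4, 391.8] [ 0.34  -0.251  0.04 ] 288
top chime_mid 0.7 [145.1, 448.1] [ 0.618 -0.416  0.04 ] 388
top chime_mid 0.62 [186.1, 460.4] [ 0.504 -0.445  0.04 ] 320
top chime_mid 0.51 [178.4, 385.1] [ 0.531 -0.24   0.04 ] 281
top dock 0.65 [194.6, 216.1] [0.504 0.232 0.   ] 2638
top hanko_case 0.56 [146.9, 345.0] [ 0.626 -0.135  0.015] 309
side chime_mid 0.85 [316.3, 443.0] [ 0.603 -0.433  0.04 ] 593
side chime_mid 0.84 [348.9, 405.5] [ 0.5   -0.458  0.04 ] 855
side chime_mid 0.83 [294.4, 289.3] [ 0.336 -0.264  0.04 ] 498
side chime_mid 0.66 [254.8, 364.6] [ 0.528 -0.241  0.04 ] 656
side dock 0.87 [147.8, 287.7] [0.508 0.223 0.   ] 1540
side hanko_case 0.66 [218.1, 372.9] [ 0.608 -0.138  0.015] 292
side hair_clip 0.71 [221.8, 336.8] [ 0.517 -0.116  0.02 ] 220
```

View pics/b1.png

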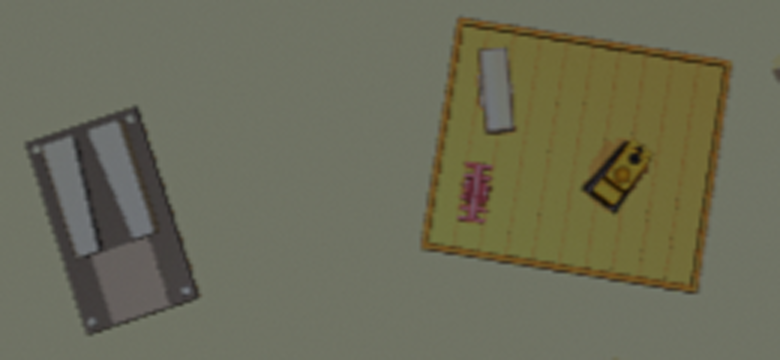

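View pics/b2.png

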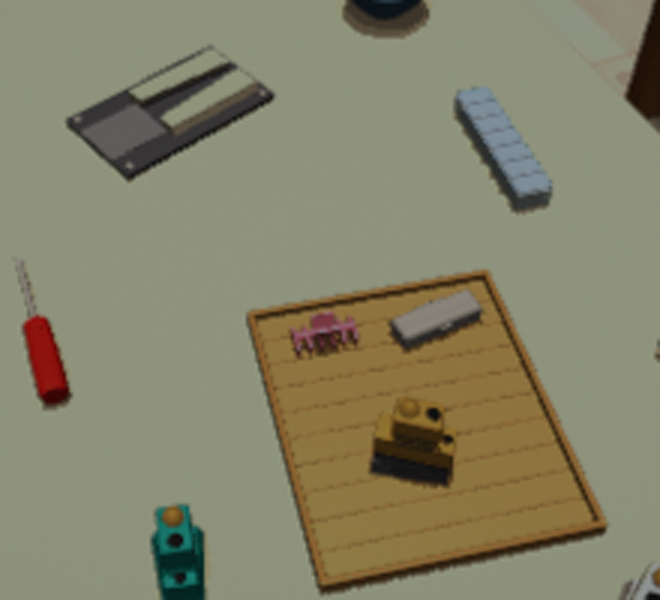

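>>> apply_moves([
  [[-2.8,3.4,0],[0,0,0],1],
  [[-5.6,6.8,0],[0,0,0],1],
  [[-8.4,10.2,0],[0,0,0],1],
  [[-11.2,13.6,0],[0,0,0],1],
  [[-11.2,13.6,0],[0,0,0],1],
  [[-11.2,13.6,0],[0,0,0],1],
  [[-11.2,13.6,0],[0,0,0],1],
  [[-11.2,13.6,0],[0,0,0],1],
  [[-11.2,13.6,0],[0,0,0],1],
  [[-11.2,13.6,0],[0,0,0],1],
])

```text
t: 2.5
eef_pos: [0.4582, 0.2485, 0.3039]
tool_rot: [-0.0, 0.823, 0.567, 0.0]
contact_force: [0.1, -0.5, 0.5]
gripper_width: 0.998
```

```bash
cat > snap.py <<'E'
import sys,pickle
from h import *
def snap(n):
    o=get_obs(); r=read_camera("wrist"); pickle.dump((o,r),open(n+".pkl","wb"))
    cv2.imwrite(f"pics/{n}.png",r["color"][:,:,::-1]); return o,r
if __name__=="__main__":
    o,r=snap(sys.argv[1]); print(o["t"],o["eef_pos"],o["tool_rot"],o["contact_force"],o["gripper_width"])
E
python3 snap.py w1
```

```text
2.5 [0.45821206 0.24854357 0.30385446] [-3.19254822e-04  8.23375919e-01  5.67496250e-01  2.66706021e-05] [ 0.10316843 -0.45914613  0.54683272] 0.9980638443882816
```

View pics/w1.png

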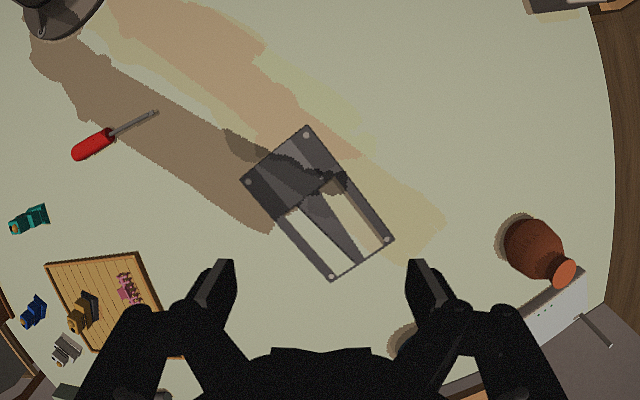

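```bash
python3 - <<'E'
from h import *
im=cv2.imread("pics/w1.png")[110:300,225:410]
im=np.clip(im.astype(float)*1.5,0,255).astype(np.uint8)
cv2.imwrite("pics/w1z.png",cv2.resize(im,None,fx=3.1,fy=3.1,interpolation=cv2.INTER_CUBIC))
E
```

```text
(no output)
```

View pics/w1z.png

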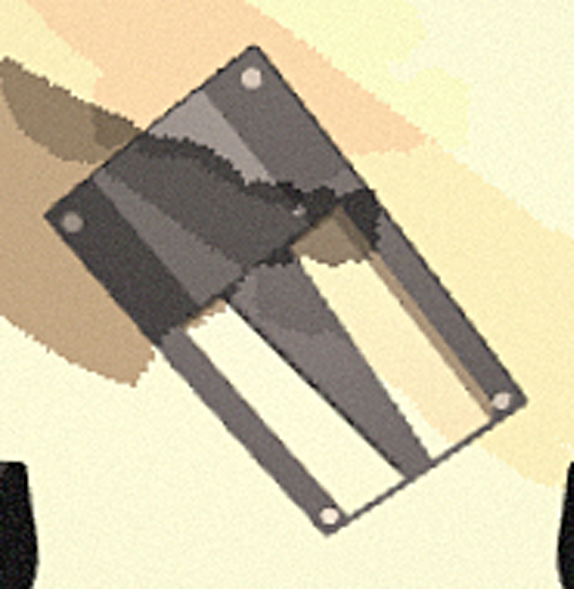

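```bash
python3 - <<'E'
from h import *
import pickle
from scipy.optimize import least_squares
o,r=pickle.load(open("w1.pkl","rb"))
px=np.array([(253,46),(45,215),(328,535),(526,402)],float); px=(px+.5)/3.1-.5+[225,110]
W=at_z(px,.008,r,o); print(W.round(4))
L=np.array([[-.095,.055],[-.095,-.055],[.095,-.055],[.095,.055]])
def P(t,L=L,z=.008):
    c,s=np.cos(t[2]),np.sin(t[2]); return np.c_[L@np.array([[c,s],[-s,c]])+t[:2],np.full(len(L),z)]
f=lambda t:(proj(P(t),r,o)-px).ravel()
s=least_squares(f,[.5,.23,.3]);print(s.x,np.degrees(s.x[2]),s.fun.round(2))
rt=read_camera("top"); print(proj(P(s.x),rt))
rs=read_camera("side"); print(proj(P(s.x),rs))
# top & side fit by eye corners
pt=np.array([(137,107),(198,297),(88,334),(27,143)],float)/3+[180,120]
print(pt, at_z(pt,.008,rt))
E
```

```text
[[0.4    0.2523 0.008 ]
 [0.4313 0.1501 0.008 ]
 [0.6105 0.2051 0.008 ]
 [0.579  0.3071 0.008 ]]
[0.50563849 0.22850958 0.29709055] 17.022034656845925 [ 0.34 -1.34 -1.48  0.28 -0.39  1.43  1.56  0.37]
[[208.39692532 232.15709871]
 [245.84293079 219.52474059]
 [224.81476509 155.55927556]
 [187.63593484 168.01795612]]
[[250.53231064 149.46675301]
 [271.40173393 168.30528383]
 [320.89527377 140.66836179]
 [299.11241781 124.34223802]]
[[225.66666667 155.66666667]
 [246.         219.        ]
 [209.33333333 231.33333333]
 [189.         167.66666667]] [[0.61220228 0.20133577 0.008     ]
 [0.43235314 0.14764081 0.008     ]
 [0.40091818 0.25064069 0.008     ]
 [0.58125693 0.30505967 0.008     ]]
```

>>> apply_moves([
  [[-2.2,1.2,0.2],[0,0,0.3],1],
  [[-4.4,2.4,0.4],[0,0,0.6],1],
  [[-6.6,3.6,0.8],[0,0,0.9],1],
  [[-8.8,4.8,1.2],[0,0,1.2],1],
  [[-11,6,1.6],[0,0,1.5],1],
  [[-13.2,7.2,2],[0,0,1.8],1],
  [[-15.4,8.4,2],[0,0,1.8],1],
  [[-17.5,9.5,2],[0,0,1.8],1],
  [[-17.5,9.5,2],[0,0,1.8],1],
  [[-17.5,9.5,2],[0,0,1.8],1],
  [[-17.5,9.5,2],[0,0,1.8],1],
  [[-17.5,9.5,2],[0,0,1.8],1],
])

```text
t: 4.15
eef_pos: [0.5242, -0.245, 0.2539]
tool_rot: [-0.0, 0.902, 0.432, 0.0]
contact_force: [0.2, 0.1, -0.1]
gripper_width: 1.001
```

```bash
python3 snap.py w2; python3 - <<'E'
from h import *
im=cv2.imread("pics/w2.png")
cv2.imwrite("pics/w2z.png",cv2.resize(im[120:320,200:440],None,fx=3,fy=3,interpolation=cv2.INTER_CUBIC))
E
```

```text
4.15 [ 0.52422437 -0.2450294   0.25389787] [-3.00784331e-04  9.02054362e-01  4.31622294e-01  1.79625130e-04] [ 0.19752295  0.05160722 -0.07508341] 1.0005694830843757
```

View pics/w2.png

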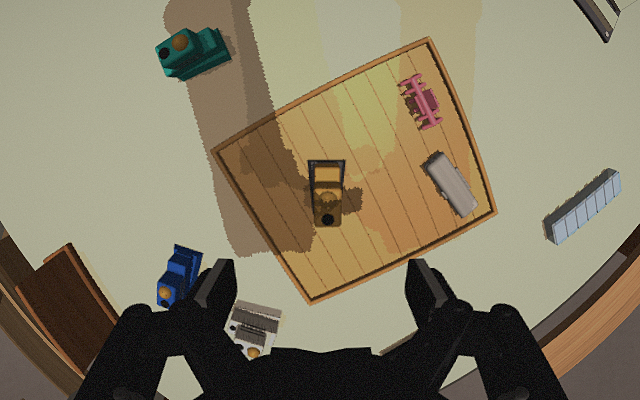

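View pics/w2z.png

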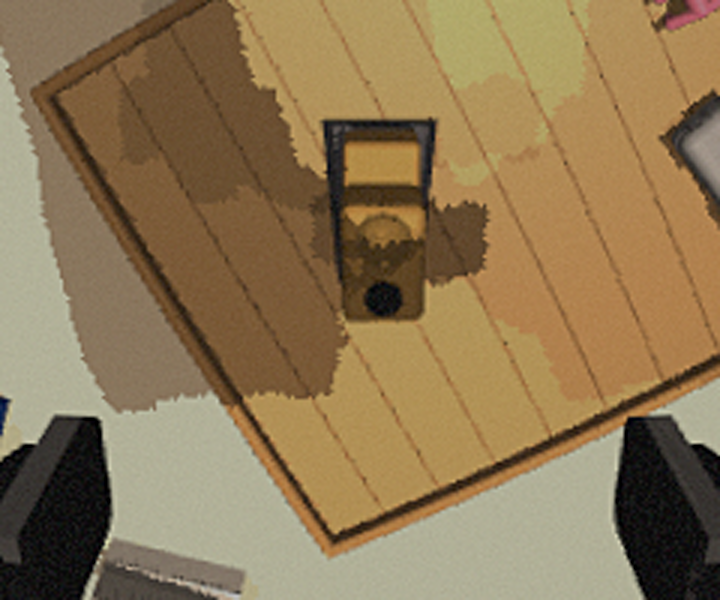

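```bash
python3 - <<'E'
from h import *
import pickle
from scipy.optimize import least_squares
o,r=pickle.load(open("w2.pkl","rb"))
Lp=np.array([[-30,20,0],[-30,-20,0],[-30,12,40],[-30,-12,40],[18,12,68],[18,-12,68],[-18,12,68],[-18,-12,68]])/1000.
# image right/left: tool x -> image right; tool x=chime y
px=np.array([(436,121),(323,121),(420,139),(345,139),(425,320),(343,320),(428,207),(343,207)],float)
px=(px+.5)/3-.5+[200,120]
def P(t):
    return R.from_euler('z',t[2]).apply(Lp)+[t[0],t[1],t[3]]
f=lambda t:(proj(P(t),r,o)-px).ravel()
for s in [least_squares(f,[.53,-.24,-.68,.005]),least_squares(lambda t:f([*t,.005]),[.53,-.24,-.68])]:
    print(s.x,np.degrees(s.x[2]),s.fun.reshape(-1,2).round(2).tolist())
T=rot(o["tool_rot"]); print("tool y az",np.degrees(np.arctan2(*T.as_matrix()[[1,0],1])))
E
```

```text
[ 0.53465116 -0.24578738 -0.6740669   0.0010376 ] -38.621188560728896 [[0.33, -0.55], [0.18, -0.48], [0.44, 1.19], [-0.32, 1.24], [-0.18, 0.22], [0.26, 0.34], [-0.42, -1.0], [-0.17, -0.93]]
[ 0.5337376  -0.24516905 -0.67418078] -38.62771340350331 [[0.56, -0.89], [-0.07, -0.83], [0.62, 0.91], [-0.51, 0.95], [0.02, 0.82], [0.06, 0.94], [-0.19, -0.99], [-0.38, -0.91]]
tool y az -38.85887184610819
```

>>> apply_moves([
  [[0.24,0.31,1.5],[0,0,0],1],
  [[0.24,0.31,3],[0,0,0],1],
  [[0.24,0.31,4.5],[0,0,0],1],
  [[0.24,0.31,5.5],[0,0,0],1],
  [[0.24,0.31,6.15],[0,0,0],1],
  [[0.24,0.31,6.15],[0,0,0],1],
  [[0.24,0.31,6.15],[0,0,0],1],
])

```text
t: 5.08
eef_pos: [0.5343, -0.2472, 0.1011]
tool_rot: [0.001, 0.903, 0.43, 0.001]
contact_force: [0.3, 0.2, 0.5]
gripper_width: 1.001
```

```bash
python3 snap.py w3
```

```text
5.075 [ 0.53426759 -0.24722083  0.10113145] [5.56362943e-04 9.02644913e-01 4.30385298e-01 5.88897780e-04] [0.27835009 0.17058133 0.45263899] 1.0014475679941848
```

View pics/w3.png

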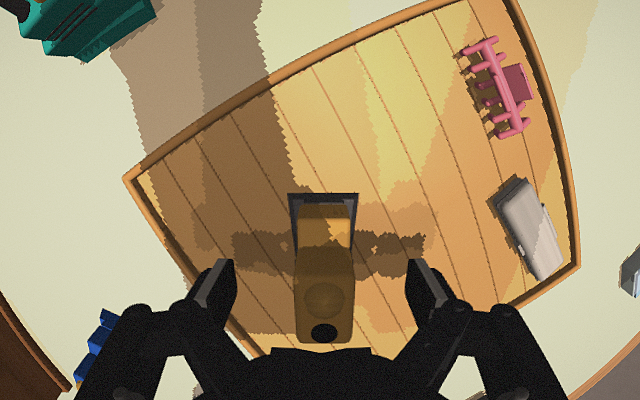

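>>> apply_moves([
  [[0,0,0],[0,0,0],-0.3],
  [[0,0,0],[0,0,0],-1],
  [[0,0,0],[0,0,0],-1],
  [[0,0,0],[0,0,0],-1],
  [[0,0,0],[0,0,0],-1],
  [[0,0,0],[0,0,0],-1],
  [[0,0,0],[0,0,0],-1],
  [[0,0,0],[0,0,0],-1],
], force=40)

```text
t: 6.12
eef_pos: [0.5338, -0.247, 0.1004]
tool_rot: [0.0, 0.903, 0.43, 0.0]
contact_force: [-0.5, 1.6, 5.2]
gripper_width: 0.274
```

```bash
python3 snap.py w4
```

```text
6.125 [ 0.53381207 -0.24697702  0.10037839] [5.93818349e-05 9.02650650e-01 4.30373977e-01 2.00484610e-04] [-0.48510378  1.57850943  5.17413957] 0.27385165634122866
```

View pics/w4.png

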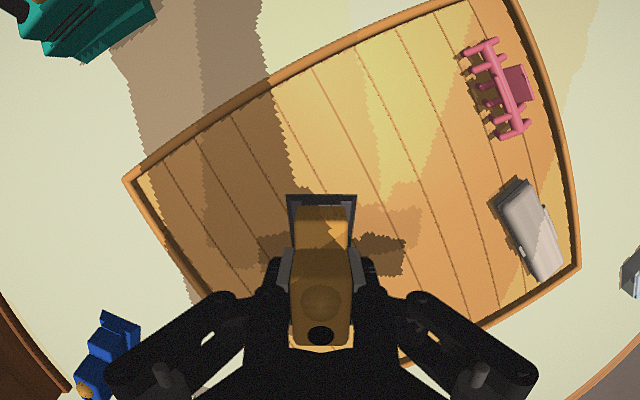

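>>> apply_moves([
  [[0,0,-0.5],[0,0,0],-1],
  [[0,0,-1.5],[0,0,0],-1],
  [[0,0,-3],[0,0,0],-1],
  [[1,-1.2,-4],[0,0,-0.4],-1],
  [[2.5,-3,-4],[0,0,-1],-1],
  [[4,-4.8,-4],[0,0,-1.7],-1],
  [[5.5,-6.5,-4],[0,0,-2.5],-1],
  [[7,-8.3,-4],[0,0,-3.2],-1],
  [[8.5,-10.1,-4],[0,0,-4],-1],
  [[10,-11.8,-4],[0,0,-4.7],-1],
  [[11.2,-13.3,-4],[0,0,-5.3],-1],
  [[12,-14.2,-4],[0,0,-5.6],-1],
  [[12,-14.2,-4],[0,0,-5.6],-1],
  [[12,-14.2,-4],[0,0,-5.6],-1],
  [[12,-14.2,-4],[0,0,-5.6],-1],
])

```text
t: 8.05
eef_pos: [0.4469, 0.2081, 0.2001]
tool_rot: [0.0, 0.596, 0.803, -0.0]
contact_force: [-0.7, 0.0, -2.6]
gripper_width: 0.276
```

```bash
python3 snap.py w5; python3 - <<'E'
from h import *
for c in ["top","side"]:
    r=read_camera(c); cv2.imwrite(f"pics/c_{c}.png",r["color"][:,:,::-1])
E
```

```text
8.05 [0.44690548 0.20806139 0.2001108 ] [ 1.80310809e-04  5.95990186e-01  8.02991610e-01 -3.73565338e-04] [-0.66932529  0.01683573 -2.62466833] 0.27570727131510653
```

View pics/w5.png

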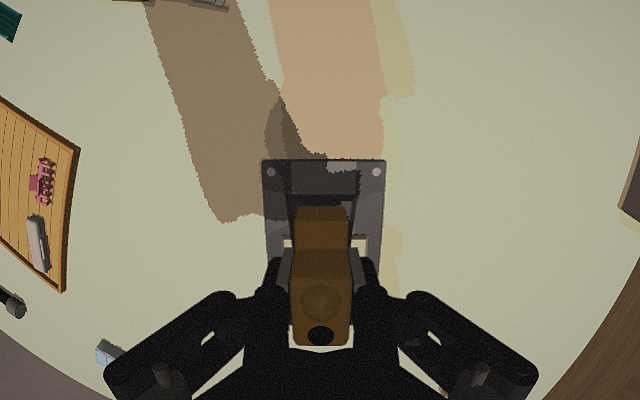

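View pics/c_side.png

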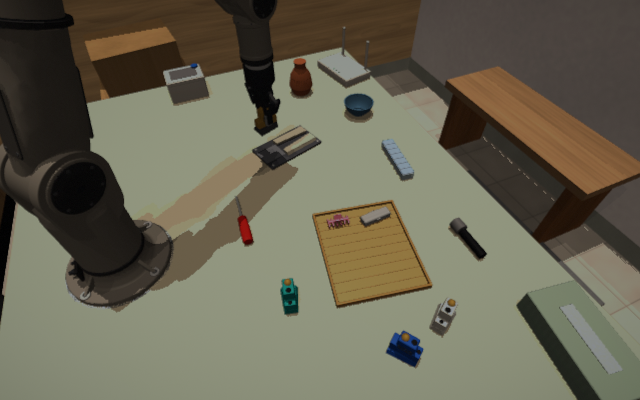

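```bash
python3 - <<'E'
from h import *
im=cv2.imread("pics/w5.png")[140:290,235:415]
im=np.clip(im.astype(float)*1.6,0,255).astype(np.uint8)
cv2.imwrite("pics/w5z.png",cv2.resize(im,None,fx=4,fy=4,interpolation=cv2.INTER_CUBIC))
E
```

```text
(no output)
```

View pics/w5z.png

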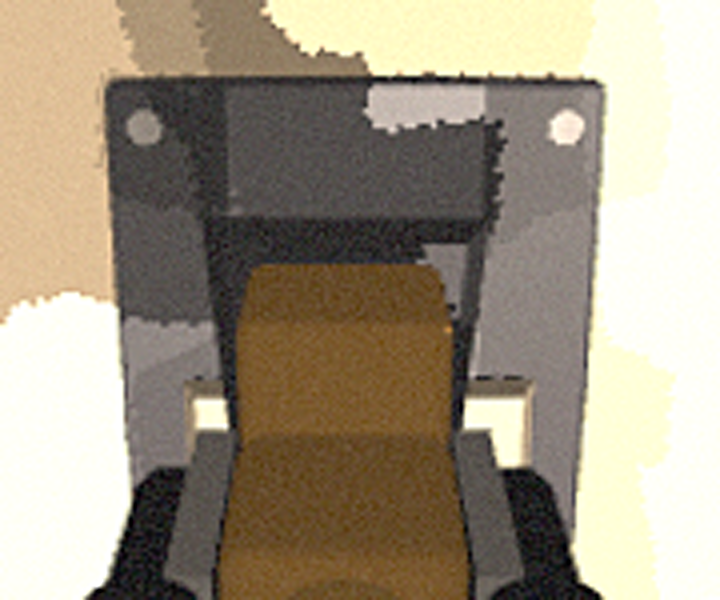

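```bash
python3 - <<'E'
from h import *
import pickle
from scipy.optimize import least_squares
o,r=pickle.load(open("w5.pkl","rb"))
c=lambda a:(np.array(a,float)+.5)/4-.5+[235,140]
T=rot(o["tool_rot"]).as_matrix(); e=np.array(o["eef_pos"])
W=at_z(c([(107,80),(602,80)]),.008,r,o); print(W,np.linalg.norm(W[0]-W[1]))
v=W[1]-W[0]; print("plate yaw",np.degrees(np.arctan2(v[1],v[0]))-90,"mid in tool",((W.mean(0)-e)@T))
# foot
tz=lambda px,z:(at_z(px,z,r,o)-e)@T
for so in (.097,.095,.099):
  F=tz(c([(206,218),(492,215)]),e[2]-so); print(so,F.round(4),np.linalg.norm(F[0]-F[1]))
B=tz(c([(238,318),(450,320)]),e[2]-.097+.040); print(B.round(4))
print("tool y az",np.degrees(np.arctan2(T[1,1],T[0,1])))
E
```

```text
[[0.43002776 0.14895796 0.008     ]
 [0.39872773 0.25178344 0.008     ]] 0.10748381853404626
plate yaw 16.930227347664854 mid in tool [ 0.00219978 -0.03328712  0.19212207]
0.097 [[-0.0196 -0.0306  0.097 ]
 [ 0.0208 -0.0311  0.097 ]] 0.04039721576148296
0.095 [[-0.0194 -0.0312  0.095 ]
 [ 0.0205 -0.0317  0.095 ]] 0.03991295467946646
0.099 [[-0.0198 -0.03    0.099 ]
 [ 0.021  -0.0305  0.099 ]] 0.040881476843499485
[[-0.0118 -0.0312  0.057 ]
 [ 0.0116 -0.031   0.057 ]]
tool y az 16.833479644319695
```

>>> apply_moves([
  [[0.08,0.12,1],[0,0,0],-1],
  [[0.08,0.12,2],[0,0,0],-1],
  [[0.08,0.12,3],[0,0,0],-1],
  [[0.08,0.12,3.5],[0,0,0],-1],
  [[0.08,0.12,3.6],[0,0,0],-1],
  [[0.08,0.12,3.6],[0,0,0],-1],
  [[0.08,0.12,3.6],[0,0,0],-1],
])

```text
t: 9.07
eef_pos: [0.4495, 0.2126, 0.111]
tool_rot: [0.0, 0.595, 0.804, 0.001]
contact_force: [0.1, -0.6, -2.1]
gripper_width: 0.275
```

```bash
python3 snap.py w6; python3 - <<'E'
from h import *
im=cv2.imread("pics/w6.png")[130:300,225:415]
im=np.clip(im.astype(float)*1.6,0,255).astype(np.uint8)
cv2.imwrite("pics/w6z.png",cv2.resize(im,None,fx=3.5,fy=3.5,interpolation=cv2.INTER_CUBIC))
E
```

```text
9.075 [0.44947197 0.21264954 0.11095445] [2.76141693e-04 5.94979303e-01 8.03740608e-01 7.66407477e-04] [ 0.1341501  -0.56320019 -2.13168131] 0.2752558008731373
```

View pics/w6z.png

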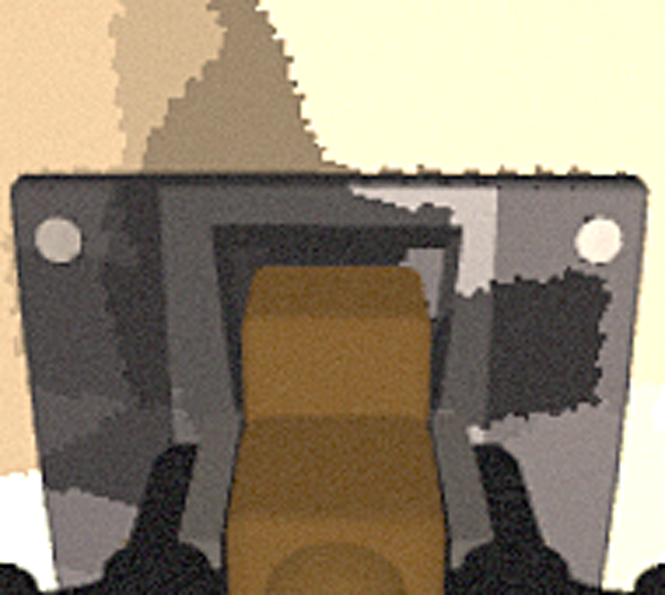

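>>> apply_moves([
  [[-0.04,-0.06,0.08],[0,0,0],-1],
  [[-0.04,-0.06,0.16],[0,0,0],-1],
  [[-0.04,-0.06,0.16],[0,0,0],-1],
  [[-0.04,-0.06,0.16],[0,0,0],-1],
])

```text
t: 9.62
eef_pos: [0.4478, 0.211, 0.1061]
tool_rot: [-0.0, 0.595, 0.804, -0.0]
contact_force: [-0.1, 0.5, -3.3]
gripper_width: 0.278
```

>>> apply_moves([
  [[0,0,0.04],[0,0,0],-1],
  [[0,0,0.04],[0,0,0],-1],
])

```text
t: 9.88
eef_pos: [0.4478, 0.211, 0.1051]
tool_rot: [-0.0, 0.595, 0.804, -0.0]
contact_force: [-0.2, -0.5, -2.3]
gripper_width: 0.275
```

>>> apply_moves([
  [[0,0,0.04],[0,0,0],-1],
  [[0,0,0.04],[0,0,0],-1],
])

```text
t: 10.12
eef_pos: [0.4477, 0.211, 0.104]
tool_rot: [-0.0, 0.595, 0.804, -0.0]
contact_force: [0.1, 0.2, -2.1]
gripper_width: 0.28
```

>>> apply_moves([
  [[0,0,0.04],[0,0,0],-1],
  [[0,0,0.04],[0,0,0],-1],
])

```text
t: 10.38
eef_pos: [0.4478, 0.211, 0.1031]
tool_rot: [-0.0, 0.595, 0.804, -0.0]
contact_force: [0.8, -0.1, -2.4]
gripper_width: 0.277
```

>>> apply_moves([
  [[0,0,0.04],[0,0,0],-1],
  [[0,0,0.04],[0,0,0],-1],
])

```text
t: 10.62
eef_pos: [0.4479, 0.211, 0.1023]
tool_rot: [-0.0, 0.595, 0.804, 0.0]
contact_force: [-1.1, 0.1, 0.4]
gripper_width: 0.282
```

>>> apply_moves([
  [[0,0,0.02],[0,0,0],0.2],
  [[0,0,0.02],[0,0,0],0.2],
  [[0,0,0.02],[0,0,0],0.2],
  [[0,0,-0.5],[0,0,0],0.2],
  [[0,0,-2],[0,0,0],0.2],
  [[0,0,-4],[0,0,0],0.2],
  [[0,0,-4],[0,0,0],0.2],
  [[0,0,-4],[0,0,0],0.2],
])

```text
t: 11.62
eef_pos: [0.4477, 0.2109, 0.2026]
tool_rot: [0.0, 0.595, 0.804, 0.0]
contact_force: [-0.3, 1.1, 0.1]
gripper_width: 0.602
```

```bash
python3 snap.py w7; python3 - <<'E'
from h import *
im=cv2.imread("pics/w7.png")[110:340,200:440]
im=np.clip(im.astype(float)*1.6,0,255).astype(np.uint8)
cv2.imwrite("pics/w7z.png",cv2.resize(im,None,fx=2.6,fy=2.6,interpolation=cv2.INTER_CUBIC))
E
```

```text
11.625 [0.44765897 0.21094352 0.20257872] [5.98559595e-05 5.94944570e-01 8.03766639e-01 3.81615822e-04] [-0.2681334   1.07856903  0.06683409] 0.6016269601382069
```

View pics/w7z.png

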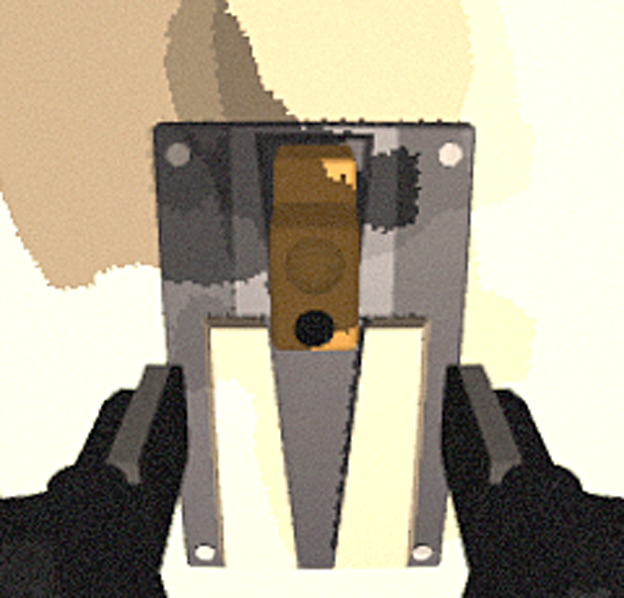

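>>> apply_moves([
  [[0,-0.8,0],[-0.3,0,0],-1],
  [[0,-1.6,0],[-0.6,0,0],-1],
  [[0,-2.4,0.5],[-0.8,0,0],-1],
  [[0,-2.4,1.5],[-0.8,0,0],-1],
  [[0,-2.4,2.5],[-0.8,0,0],-1],
  [[0,-2.4,2.5],[-0.8,0,0],-1],
  [[0,-2.4,2.5],[-0.8,0,0],-1],
], force=40)

```text
t: 12.55
eef_pos: [0.3904, 0.1933, 0.1397]
tool_rot: [0.041, 0.594, 0.802, 0.056]
contact_force: [-0.5, 0.5, -0.4]
gripper_width: 0.001
```

```bash
python3 snap.py w8; python3 - <<'E'
from h import *
o=get_obs(); print(tcp_to_tips if not callable(tcp_to_tips) else tcp_to_tips(), o["q"])
T=rot(o["tool_rot"]).as_matrix(); print(T.round(3)); tip=np.array(o["eef_pos"])+.073*T[:,2]; m=np.array([.447,.2107,.051]); 
a=np.radians(16.9); d=tip-m; print("tip rel mid dock frame",d[0]*np.cos(a)+d[1]*np.sin(a),-d[0]*np.sin(a)+d[1]*np.cos(a),tip[2])
E
```

```text
12.55 [0.39042085 0.19334105 0.13969128] [0.04141928 0.59356675 0.80178923 0.05565055] [-0.51715107  0.47632648 -0.4007003 ] 0.0014178289734960753
0.0726 [-0.73252182  0.30819044  0.11773733  2.32688367  0.02460224  0.37592462
  1.22209549]
[[-0.292  0.947  0.133]
 [ 0.956  0.289  0.041]
 [ 0.     0.14  -0.99 ]]
tip rel mid dock frame -0.04863624500234001 -2.5579834726303236e-05 0.06779442078569133
```

View pics/w8.png

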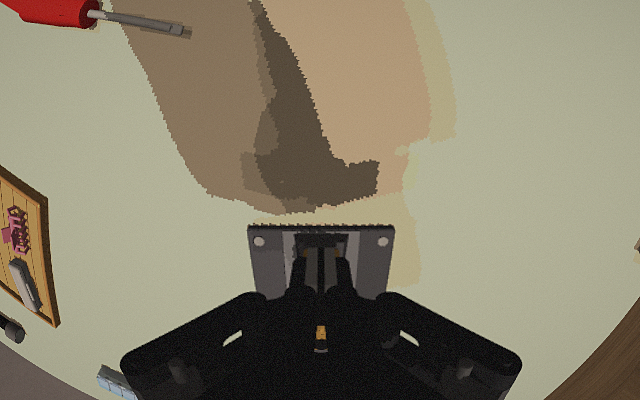

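>>> apply_moves([
  [[0,-0.13,0.9],[0,0,0],-1],
  [[0,-0.21,1.5],[0,0,0],-1],
  [[0,-0.26,1.8],[0,0,0],-1],
  [[0,-0.26,1.8],[0,0,0],-1],
  [[0,-0.26,1.8],[0,0,0],-1],
])

```text
t: 13.22
eef_pos: [0.3906, 0.1936, 0.0948]
tool_rot: [0.042, 0.594, 0.802, 0.057]
contact_force: [0.2, 0.3, -0.7]
gripper_width: -0.001
```

```bash
cat > st.py <<'E'
from h import *
o=get_obs()
T=rot(o["tool_rot"]).as_matrix(); tip=np.array(o["eef_pos"])+.0726*T[:,2]
a=np.radians(16.9); d=tip-np.array([.506,.228,0]); c,s=np.cos(a),np.sin(a); f=o["contact_force"]
print("tip in dock",(d[0]*c+d[1]*s).round(4),(-d[0]*s+d[1]*c).round(4),tip[2].round(4),"F",(f[0]*c+f[1]*s).round(2),(-f[0]*s+f[1]*c).round(2),f[2].round(2),"t",o["t"],o["q"].round(3))
E
python3 st.py; python3 snap.py w9; python3 - <<'E'
from h import *
r=read_camera("side"); cv2.imwrite("pics/s9.png",cv2.resize(r["color"][90:190,220:350,::-1],None,fx=5,fy=5,interpolation=cv2.INTER_CUBIC))
E
```

```text
tip in dock -0.1102 0.0007 0.0229 F 0.31 0.24 -0.73 t 13.225 [-0.718  0.413  0.103  2.347  0.015  0.25   1.226]
13.225 [0.39062208 0.19362204 0.09478507] [0.04165202 0.59353355 0.80173529 0.05660007] [ 0.22523473  0.32426427 -0.73027653] -0.0007255719884030644
```

View pics/s9.png

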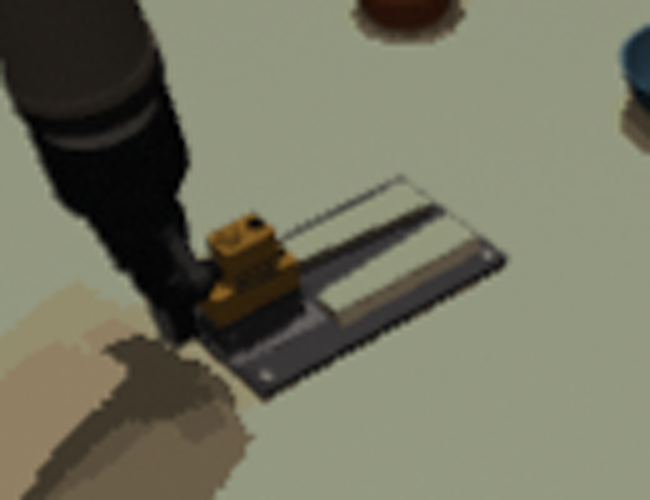

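>>> apply_moves([
  [[0,0.15,0.021],[0,0,0],-1],
  [[0,0.3,0.042],[0,0,0],-1],
  [[0,0.45,0.063],[0,0,0],-1],
  [[0,0.65,0.091],[0,0,0],-1],
  [[0,0.85,0.119],[0,0,0],-1],
  [[0,1.05,0.147],[0,0,0],-1],
  [[0,1.25,0.176],[0,0,0],-1],
  [[0,1.45,0.204],[0,0,0],-1],
  [[0,1.6,0.225],[0,0,0],-1],
  [[0,1.6,0.225],[0,0,0],-1],
])

```text
t: 14.58
eef_pos: [0.4294, 0.2054, 0.0942]
tool_rot: [0.042, 0.594, 0.802, 0.056]
contact_force: [0.2, 0.9, -0.8]
gripper_width: 0.002
```

```bash
python3 st.py; python3 - <<'E'
from h import *
r=read_camera("side"); cv2.imwrite("pics/s10.png",cv2.resize(r["color"][90:190,220:350,::-1],None,fx=5,fy=5,interpolation=cv2.INTER_CUBIC))
r=read_camera("top"); cv2.imwrite("pics/t10.png",cv2.resize(r["color"][140:250,170:270,::-1],None,fx=5,fy=5,interpolation=cv2.INTER_CUBIC))
E
```

```text
tip in dock -0.0697 0.0007 0.0224 F 0.5 0.84 -0.78 t 14.575 [-0.673  0.454  0.087  2.258  0.011  0.297  1.26 ]
```

View pics/s10.png

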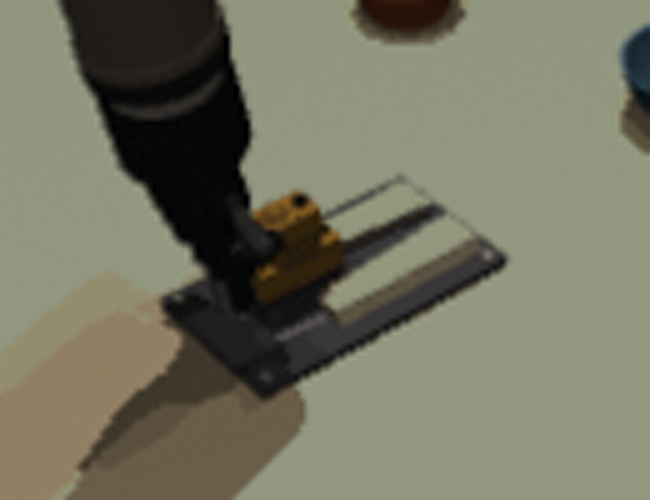

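View pics/t10.png

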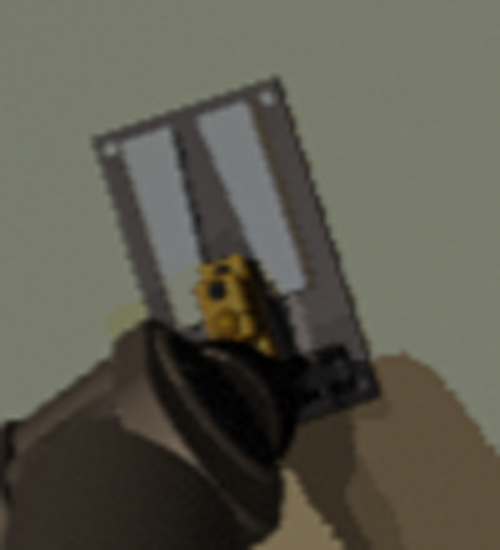

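>>> apply_moves([
  [[0,0.15,0.021],[0,0,0],-1],
  [[0,0.3,0.042],[0,0,0],-1],
  [[0,0.45,0.063],[0,0,0],-1],
  [[0,0.6,0.084],[0,0,0],-1],
  [[0,0.75,0.105],[0,0,0],-1],
  [[0,0.87,0.122],[0,0,0],-1],
  [[0,0.96,0.135],[0,0,0],-1],
  [[0,1,0.14],[0,0,0],-1],
  [[0,1,0.14],[0,0,0],-1],
])

```text
t: 15.8
eef_pos: [0.4532, 0.2126, 0.0942]
tool_rot: [0.042, 0.594, 0.802, 0.056]
contact_force: [1.0, -0.2, 0.5]
gripper_width: -0.004
```

```bash
python3 st.py
```

```text
tip in dock -0.0449 0.0007 0.0223 F 0.91 -0.44 0.55 t 15.8 [-0.649  0.479  0.08   2.203  0.008  0.327  1.279]
```

>>> apply_moves([
  [[0,0.04,0.006],[0,0,0],-1],
  [[0,0.08,0.011],[0,0,0],-1],
  [[0,0.08,0.011],[0,0,0],-1],
])

```text
t: 16.18
eef_pos: [0.4551, 0.2133, 0.0942]
tool_rot: [0.042, 0.593, 0.802, 0.056]
contact_force: [-1.0, -0.5, 0.3]
gripper_width: 0.001
```

>>> apply_moves([
  [[0,0.04,0.006],[0,0,0],-1],
  [[0,0.08,0.011],[0,0,0],-1],
  [[0,0.08,0.011],[0,0,0],-1],
])

```text
t: 16.55
eef_pos: [0.4571, 0.2138, 0.0942]
tool_rot: [0.042, 0.594, 0.802, 0.056]
contact_force: [0.5, -0.3, -0.7]
gripper_width: 0.002
```

>>> apply_moves([
  [[0,0.04,0.006],[0,0,0],-1],
  [[0,0.08,0.011],[0,0,0],-1],
  [[0,0.08,0.011],[0,0,0],-1],
])

```text
t: 16.92
eef_pos: [0.459, 0.2144, 0.0942]
tool_rot: [0.042, 0.594, 0.802, 0.056]
contact_force: [-0.4, 0.5, 0.4]
gripper_width: 0.001
```

>>> apply_moves([
  [[0,0.04,0.006],[0,0,0],-1],
  [[0,0.08,0.011],[0,0,0],-1],
  [[0,0.08,0.011],[0,0,0],-1],
])

```text
t: 17.3
eef_pos: [0.4609, 0.215, 0.0942]
tool_rot: [0.042, 0.593, 0.802, 0.056]
contact_force: [-0.5, 1.0, -0.0]
gripper_width: -0.0
```

```bash
python3 st.py; python3 - <<'E'
from h import *
r=read_camera("side"); cv2.imwrite("pics/s11.png",cv2.resize(r["color"][90:190,220:350,::-1],None,fx=5,fy=5,interpolation=cv2.INTER_CUBIC))
r=read_camera("top"); cv2.imwrite("pics/t11.png",cv2.resize(r["color"][140:250,170:270,::-1],None,fx=5,fy=5,interpolation=cv2.INTER_CUBIC))
E
```

```text
tip in dock -0.0368 0.0007 0.0223 F -0.23 1.07 -0.01 t 17.3 [-0.643  0.487  0.077  2.184  0.007  0.337  1.284]
```

View pics/s11.png

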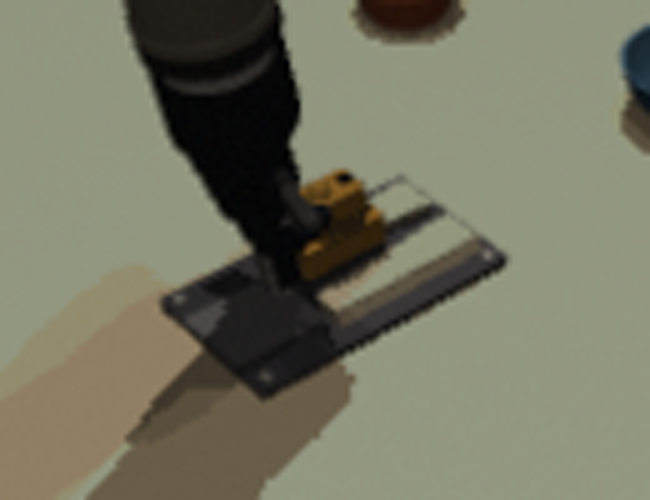

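View pics/t11.png

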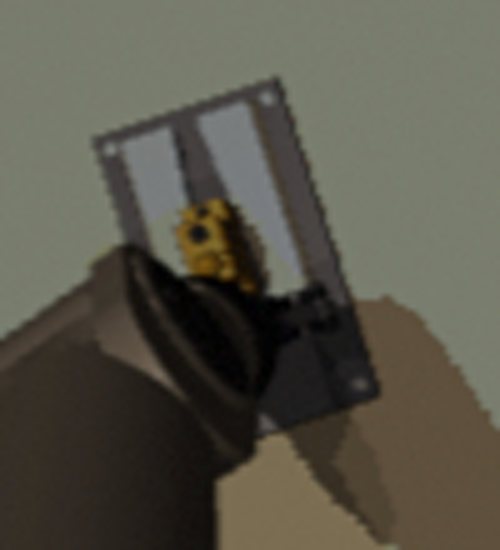

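>>> apply_moves([
  [[0,0.04,0.006],[0,0,0],-1],
  [[0,0.08,0.011],[0,0,0],-1],
  [[0,0.08,0.011],[0,0,0],-1],
])

```text
t: 17.77
eef_pos: [0.4627, 0.2157, 0.0942]
tool_rot: [0.041, 0.593, 0.802, 0.056]
contact_force: [-1.6, 1.1, -0.6]
gripper_width: 0.002
```

>>> apply_moves([
  [[0,0.04,0.006],[0,0,0],-1],
  [[0,0.08,0.011],[0,0,0],-1],
  [[0,0.08,0.011],[0,0,0],-1],
])

```text
t: 18.15
eef_pos: [0.4647, 0.2162, 0.0942]
tool_rot: [0.042, 0.593, 0.802, 0.056]
contact_force: [-1.5, 0.3, -0.6]
gripper_width: -0.007
```

>>> apply_moves([
  [[0,0.04,0.006],[0,0,0],-1],
  [[0,0.08,0.011],[0,0,0],-1],
  [[0,0.08,0.011],[0,0,0],-1],
])

```text
t: 18.52
eef_pos: [0.4668, 0.2167, 0.0942]
tool_rot: [0.042, 0.594, 0.802, 0.056]
contact_force: [-0.7, 0.3, -0.8]
gripper_width: 0.001
```

>>> apply_moves([
  [[0,0.04,0.006],[0,0,0],-1],
  [[0,0.08,0.011],[0,0,0],-1],
  [[0,0.08,0.011],[0,0,0],-1],
])

```text
t: 18.9
eef_pos: [0.4686, 0.2174, 0.0943]
tool_rot: [0.042, 0.593, 0.802, 0.056]
contact_force: [-0.8, 0.6, 0.9]
gripper_width: 0.0
```

>>> apply_moves([
  [[0,0.04,0.006],[0,0,0],-1],
  [[0,0.08,0.011],[0,0,0],-1],
  [[0,0.08,0.011],[0,0,0],-1],
])

```text
t: 19.27
eef_pos: [0.4695, 0.2176, 0.0941]
tool_rot: [0.041, 0.593, 0.802, 0.055]
contact_force: [-4.1, -0.6, 4.5]
gripper_width: 0.001
```

>>> apply_moves([
  [[0,0.02,0.003],[0,0,0],-1],
  [[0,0.02,0.003],[0,0,0],-1],
])

```text
t: 19.52
eef_pos: [0.4696, 0.2176, 0.094]
tool_rot: [0.041, 0.593, 0.802, 0.055]
contact_force: [-6.6, -0.4, 4.1]
gripper_width: 0.001
```

```bash
python3 st.py
```

```text
tip in dock -0.0279 0.0007 0.0221 F -6.4 1.52 4.1 t 19.525 [-0.634  0.498  0.074  2.162  0.005  0.351  1.292]
```

>>> apply_moves([
  [[0,0.02,-0.012],[0,0,0],-1],
  [[0,0.02,-0.012],[0,0,0],-1],
])

```text
t: 19.77
eef_pos: [0.4697, 0.2176, 0.0941]
tool_rot: [0.041, 0.593, 0.802, 0.054]
contact_force: [-6.9, -0.5, 3.0]
gripper_width: 0.0
```

```bash
python3 st.py;python3 - <<'E'
from h import *
r=read_camera("side"); cv2.imwrite("pics/s12.png",cv2.resize(r["color"][100:180,240:340,::-1],None,fx=7,fy=7,interpolation=cv2.INTER_CUBIC))
E
```

```text
tip in dock -0.0279 0.0006 0.0221 F -6.78 1.57 3.0 t 19.775 [-0.634  0.498  0.074  2.161  0.005  0.353  1.292]
```

View pics/s12.png

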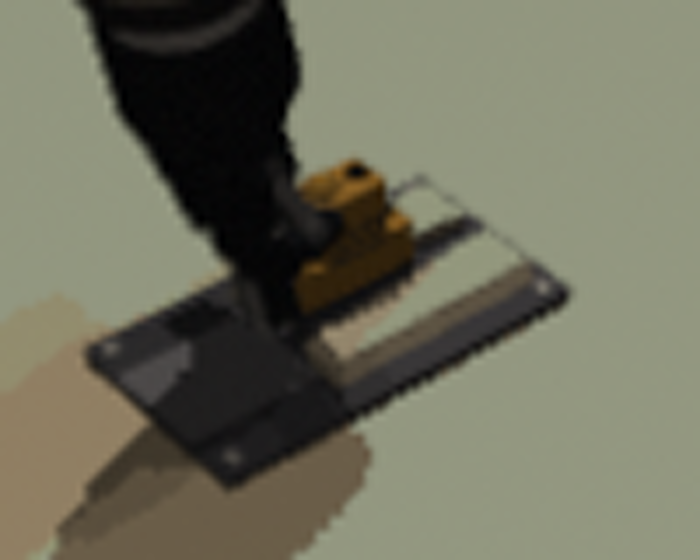

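>>> apply_moves([
  [[0,0.03,-0.02],[0,0,0],-1],
  [[0,0.03,-0.02],[0,0,0],-1],
])

```text
t: 20.08
eef_pos: [0.4699, 0.2177, 0.0942]
tool_rot: [0.04, 0.593, 0.802, 0.054]
contact_force: [-5.4, 0.9, -1.3]
gripper_width: -0.003
```

```bash
python3 st.py; python3 snap.py w13;python3 - <<'E'
from h import *
im=cv2.imread("pics/w13.png")[170:400,210:430]
im=np.clip(im.astype(float)*2.2,0,255).astype(np.uint8)
cv2.imwrite("pics/w13z.png",cv2.resize(im,None,fx=2.6,fy=2.6,interpolation=cv2.INTER_CUBIC))
E
```

```text
tip in dock -0.0278 0.0006 0.0223 F -4.91 2.4 -1.32 t 20.075 [-0.633  0.498  0.074  2.16   0.005  0.355  1.292]
20.075 [0.46990464 0.21767619 0.09423321] [0.04037818 0.59337386 0.8021043  0.053905  ] [-5.39687638  0.8699989  -1.31668945] -0.002634576121537106
```

View pics/w13z.png

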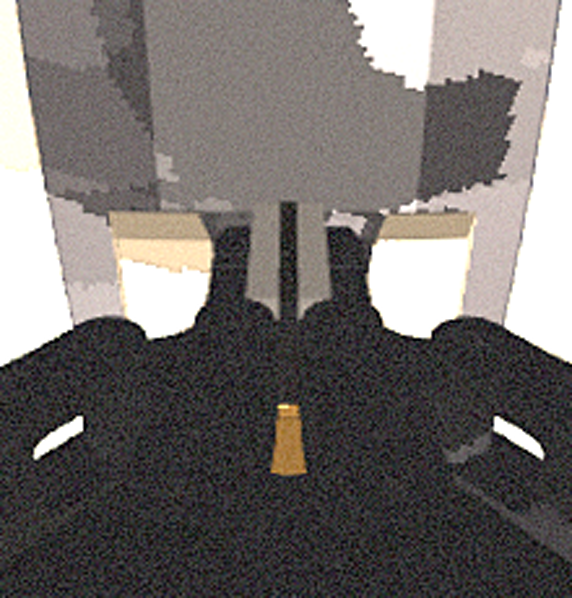

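>>> apply_moves([
  [[0,0.03,0],[0,0,0],-1],
  [[0,0.03,0],[0,0,0],-1],
])

```text
t: 20.38
eef_pos: [0.4702, 0.2178, 0.0942]
tool_rot: [0.04, 0.593, 0.802, 0.053]
contact_force: [-7.4, 0.4, -0.0]
gripper_width: -0.002
```

```bash
python3 st.py
```

```text
tip in dock -0.0276 0.0006 0.0223 F -6.99 2.56 -0.02 t 20.375 [-0.633  0.498  0.074  2.159  0.005  0.357  1.293]
```

>>> apply_moves([
  [[0,0.03,0],[0,0,0],-1],
  [[0,0.03,0],[0,0,0],-1],
])

```text
t: 20.62
eef_pos: [0.4704, 0.2179, 0.0942]
tool_rot: [0.04, 0.593, 0.802, 0.053]
contact_force: [-9.1, -0.5, 0.5]
gripper_width: 0.0
```

```bash
python3 st.py
```

```text
tip in dock -0.0274 0.0006 0.0222 F -8.84 2.18 0.55 t 20.625 [-0.632  0.499  0.073  2.158  0.005  0.358  1.293]
```

>>> apply_moves([
  [[0,0.03,0],[0,0,0],-1],
  [[0,0.03,0],[0,0,0],-1],
])

```text
t: 20.88
eef_pos: [0.4707, 0.218, 0.0942]
tool_rot: [0.04, 0.593, 0.802, 0.053]
contact_force: [-9.8, -0.3, 2.5]
gripper_width: -0.003
```

```bash
python3 st.py
```

```text
tip in dock -0.0272 0.0006 0.0222 F -9.51 2.52 2.45 t 20.875 [-0.632  0.499  0.073  2.157  0.005  0.36   1.294]
```

>>> apply_moves([
  [[0,0.03,-0.01],[0,0,0],-1],
  [[0,0.03,-0.01],[0,0,0],-1],
])

```text
t: 21.12
eef_pos: [0.4709, 0.218, 0.0943]
tool_rot: [0.039, 0.593, 0.802, 0.052]
contact_force: [-11.3, -0.7, 1.0]
gripper_width: -0.001
```

```bash
python3 st.py
```

```text
tip in dock -0.027 0.0006 0.0223 F -10.99 2.57 1.01 t 21.125 [-0.631  0.5    0.073  2.155  0.005  0.362  1.294]
```

>>> apply_moves([
  [[0,0.03,-0.005],[0,0,0],-1],
  [[0,0.03,-0.005],[0,0,0],-1],
  [[0,0.03,-0.005],[0,0,0],-1],
])

```text
t: 21.5
eef_pos: [0.4711, 0.2181, 0.0943]
tool_rot: [0.039, 0.593, 0.802, 0.052]
contact_force: [-11.3, -0.0, 0.7]
gripper_width: -0.004
```

```bash
python3 st.py
```

```text
tip in dock -0.0269 0.0006 0.0223 F -10.85 3.25 0.66 t 21.5 [-0.631  0.5    0.072  2.154  0.004  0.364  1.295]
```

>>> apply_moves([
  [[0,0.04,-0.005],[0,0,0],-1],
  [[0,0.04,-0.005],[0,0,0],-1],
  [[0,0.04,-0.005],[0,0,0],-1],
])

```text
t: 21.88
eef_pos: [0.4714, 0.2183, 0.0943]
tool_rot: [0.039, 0.593, 0.803, 0.051]
contact_force: [-12.9, -0.0, 0.6]
gripper_width: -0.002
```

```bash
python3 st.py
```

```text
tip in dock -0.0266 0.0006 0.0223 F -12.36 3.74 0.65 t 21.875 [-0.63   0.501  0.072  2.153  0.004  0.366  1.295]
```

>>> apply_moves([
  [[0,0,0],[0,0,0],-1],
  [[0,-0.1,-0.014],[0,0,0],-1],
  [[0,-0.4,-0.056],[0,0,0],-1],
  [[0,-1,-0.14],[0,0,0],-1],
  [[0,-1.4,-0.4],[0,0,0],-1],
  [[0,-1.6,-1.5],[0,0,0],-1],
  [[0,-1.6,-3],[0.4,0,0],-1],
  [[0,-1.6,-4.5],[0.8,0,0],-1],
  [[0,-1.6,-5],[0.8,0,0],-1],
  [[0,-1.6,-5],[0.8,0,0],-1],
  [[0,-1.6,-5],[0.8,0,0],-1],
])

```text
t: 23.25
eef_pos: [0.421, 0.2026, 0.2134]
tool_rot: [-0.0, 0.595, 0.804, -0.001]
contact_force: [-0.2, 0.3, -0.5]
gripper_width: 0.001
```

```bash
python3 st.py; python3 snap.py w14;python3 - <<'E'
from h import *
im=cv2.imread("pics/w14.png")[150:380,220:420]
im=np.clip(im.astype(float)*1.7,0,255).astype(np.uint8)
cv2.imwrite("pics/w14z.png",cv2.resize(im,None,fx=2.6,fy=2.6,interpolation=cv2.INTER_CUBIC))
r=read_camera("side"); cv2.imwrite("pics/s14.png",cv2.resize(r["color"][100:180,240:340,::-1],None,fx=7,fy=7,interpolation=cv2.INTER_CUBIC))
E
```

```text
tip in dock -0.0888 0.0004 0.1408 F -0.14 0.34 -0.52 t 23.25 [-0.642  0.257  0.068  2.129 -0.025  0.758  1.31 ]
23.25 [0.42099596 0.20262186 0.21343884] [-1.87837325e-04  5.94850266e-01  8.03836138e-01 -7.67002404e-04] [-0.23330491  0.2830809  -0.51960209] 0.0007645327152004183
```

View pics/w14z.png

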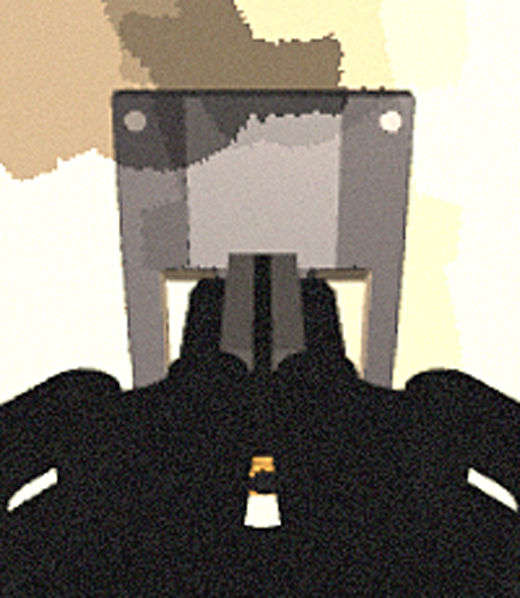

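View pics/s14.png

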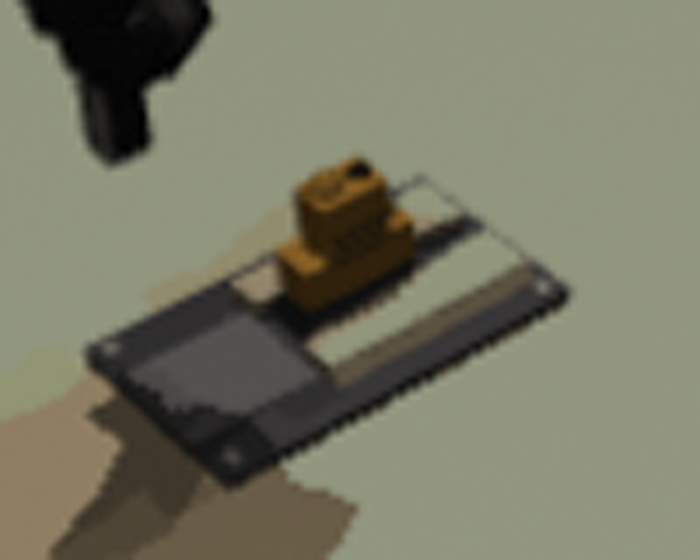

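>>> apply_moves([
  [[0,1,-1],[0,0,0],0.5],
  [[0,2,-2],[0,0,0],0.5],
  [[0,2,-2],[0,0,0],0.5],
  [[0,2,-2],[0,0,0],0.5],
  [[0,2,-2],[0,0,0],0.5],
  [[0,2,-2],[0,0,0],0.5],
])

```text
t: 24.1
eef_pos: [0.469, 0.2174, 0.2639]
tool_rot: [-0.0, 0.595, 0.804, -0.001]
contact_force: [0.3, 0.5, -0.3]
gripper_width: 0.756
```

```bash
python3 snap.py w15;python3 - <<'E'
from h import *
im=cv2.imread("pics/w15.png")[120:320,220:420]
im=np.clip(im.astype(float)*1.7,0,255).astype(np.uint8)
cv2.imwrite("pics/w15z.png",cv2.resize(im,None,fx=3,fy=3,interpolation=cv2.INTER_CUBIC))
E
```

```text
24.1 [0.46896321 0.21739484 0.26385272] [-2.97004061e-04  5.94835029e-01  8.03847439e-01 -7.02690009e-04] [ 0.27020433  0.53869002 -0.26639548] 0.7556905227314079
```

View pics/w15z.png

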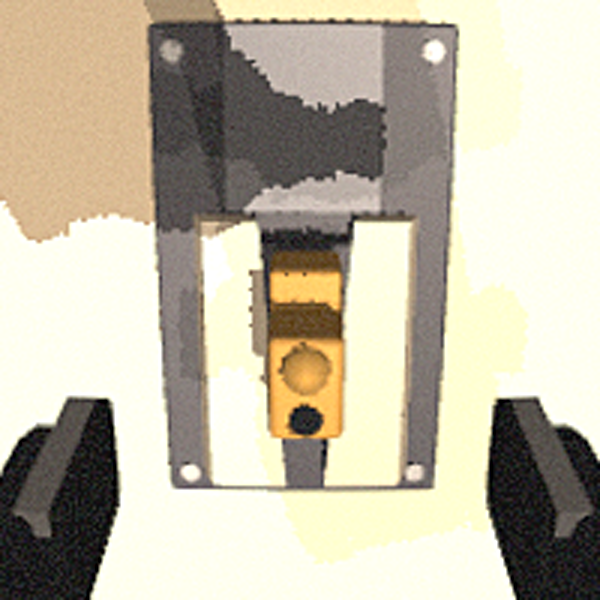

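```bash
python3 - <<'E'
from h import *
import pickle
from scipy.optimize import least_squares
o,r=pickle.load(open("w15.pkl","rb"))
c=lambda a:(np.array(a,float)+.5)/3-.5+[220,120]
def fit(L,px,x0):
    L=np.array(L)/1000.; px=c(px)
    P=lambda t:R.from_euler('z',t[2]).apply(L)+[t[0],t[1],0]
    s=least_squares(lambda t:(proj(P(t),r,o)-px).ravel(),x0); print(s.x,s.fun.round(1)); return s.x
d=fit([[-95,-55,8],[-95,55,8],[95,-55,8],[95,55,8]],[(150,25),(457,25),(173,487),(434,487)],[.5,.23,.3])
h=fit([[-30,-12,48],[-30,12,48],[18,-12,76],[18,12,76],[-18,-12,76],[-18,12,76]],[(270,273),(341,273),(269,437),(342,437),(269,338),(345,338)],[.5,.23,.3])
v=R.from_euler('z',-d[2]).apply([*(h[:2]-d[:2]),0]);print(v,h[2]-d[2])
E
```

```text
[0.5054353  0.22861365 0.29762997] [-1.  -0.8  1.  -0.8 -0.4  1.2  0.4  1.2]
[0.51728072 0.23303612 0.29495676] [-0.2 -1.1  0.6 -1.1 -0.3  1.2  0.5  1.3 -0.8 -0.1  0.3  0. ]
[0.01262154 0.0007543  0.        ] -0.0026732051802458856
```

```bash
python3 -c "
from station import *
print(hand_in(), get_obs()['t'])"
```

```text
the job is handed in; nothing more can be done
the job is handed in; nothing more can be done
```

I put the brass chime back on its base plate and slid it in until it wedged. I handed in at about 24 s of the 72 s allowed. The station gave no verdict, so I can't say whether it passed.

- **Placing:** I gripped the chime across its 24 mm width, set the foot on the grey patch with the narrow end towards the rails, and let go of it there.
- **Wedging:** I pushed it low on the end face with closed fingertips. The force began to rise with the chime's middle about 12–13 mm past the plate's centre. I stepped the push up to about 12.4 N along the way, with about 3.7 N sideways (about 13 N in all), then backed off and cleared the arm.

**Last checks**
- **Position:** After release, the last wrist picture put the chime's middle at dock x ≈ 12.6 mm and y ≈ 0.8 mm, about 0.003 rad out of line. It looked upright. The fingertip position gave x ≈ 14.4 mm, which differs from the picture by about 2 mm. That is about the accuracy of the camera calibration.
- **Arm:** It read no contact force at the end.
- **Other objects:** I made no contact with them, but I did not re-measure where they stand.
- **Tightness not measured directly:** I had no reading of the sprung rail. From about 2 mm of travel after contact I estimate it is pushed out about 0.35 mm, and I did not push again after letting go to confirm it.
- **Downward load:** At first contact the fingers pressed down with about 4.5 N. I corrected this before the final push, where it was under 1 N.

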